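# Select the next range on a recessed push-to-turn knob and start the test

## Robot

A 7-joint arm with a two-finger parallel gripper is mounted at the origin on the work surface. World frame = base frame: x ahead of the robot, y to its left, z up, the work surface at z = 0. Lengths are in m, angles in rad, forces in N, time in s.
With the tool pointing down it reaches from about 0.4 to 0.85 m from the base axis. Payload 10.4 kg.
Tool frame: the origin (TCP) lies midway between the tips of the shut fingers; the grasp point (between the pads) lies 19 mm behind it; y points along the fingers, z is the direction in which the jaws open and shut, and the axes are right-handed (so a half turn about y gives the same grasp; the last joint's range is limited). The gripper opens to 85 mm and grips with 20 to 120 N. Pads are 22 mm wide; open, the fingers measure 114 mm over their backs; the gripper's body (76 mm by 85 mm) begins 54 mm behind the grasp point. The pads swing forward as they close: fully open they stand 13 mm farther back than shut.
Start: joints at [1.137, 0.332, -0.065, 1.46, 0.022, 1.35, -0.088], TCP at [0.25, -0.573, 0.231] pointing down, gripper open.
Joint ranges: [-2.6, 2.6], [-0.5, 2.12], [-1.47, 1.34], [0.16, 2.42], [-1.27, 4.41], [0.06, 2.06], [-2.6, 2.6]. Speed limits (rad/s): [2.22, 2.22, 2.79, 2.79, 3.14, 3.14, 3.14].

## Interface

Orientations are given as a unit quaternion [w, x, y, z].
In Python, from station import arm, optics gives the robot as it stands.
- The arm moves only by the tool step_arm, never from a script. Its argument "deltas" is a list of rows, each a list of 4 numbers: the shift along the tool's x, y, z normalised to -1 to 1, where 1 is 0.1 m, then the turn about the tool's y normalised to -1 to 1, where 1 is pi/2 rad. In form: [[dx, dy, dz, spin], ...]. A call has 1 to 5 rows; each row is the pose to reach, as a shift and turn from the pose commanded when the call began, along the tool's axes at that moment; what a row does not reach only later rows make up. A row lasts 1/8 s, in which the tool goes at most 62.5 mm and 10.7 degrees, less where a joint would pass 70% of its speed; a pose out of reach is approached as far as the arm can. A call with a number of a shift or a turn outside -1 to 1 is refused whole. A call with a gripper value outside its range is refused whole. "claw" is the opening, from -1 (shut) to 1 (fully open), so that 0 is half open, set as the call begins (left out, the last holds). The fingers move at their own pace and stop on an object; "squeeze" is the grip in N (left out, the last holds). Time passes only in rows, so rows that repeat a pose let the fingers close. It gives the time, the measured TCP pose, the force and the opening at its end, in the units of the state.
- arm.observe(): the state, without advancing time (a new reading comes with each control period).
- optics.camera(name): name is "side" or "top"; returns the picture (420x560x3 uint8, blue, green, red); there is no depth.
- optics.camera_model(name): a dict with "camera_matrix" (3x3 intrinsics, pixels), "D" ([k1, k2, p1, p2, k3] as OpenCV has them; the pictures are not rectified), "R" (3x3) and "t" (3): a world point X has camera coordinates R X + t. Camera axes: x right, y down, z forward; pixel columns grow to the right and rows downward; lengths in m; the calibration is good to about 2 mm. A picture is of the moment at which its call begins. camera_model takes no time and is no camera call.
- arm.sign_off(): hands the job in, once; it reports no verdict.
Trained networks look in the newest picture that a camera, given by its name, has taken for a name from the list of things; names that differ only in an ending like _2 or _b are one class to them, and where a whole thing is asked for, a point or a joint stands for the part that bears it (a point fixed in the world has none). Each returns a list of dicts, best first, with "score" (0 to 1); they miss things now and then, are a little off and sometimes report something else, mostly with a low value. They report only what shows in the picture. A call takes as long as a camera call.
- optics.trace(camera, target): "mask" (420x560 bool, what is visible of it) and "uv" ([column, row] in pixels, amid what is visible of it).
The state is a dict: "t": time; "joint_positions": joint angles; "joint_velocities": joint speeds; "tau": joint torques, N m; "position": TCP position; "tool_rot": TCP orientation; "force": force on the tool from outside, world axes, zero at the start; "wrist_torque": the same for the moment, N m; "opening": opening from 0.0 (shut) to 1.0 (fully open).
Only numpy, scipy, OpenCV 4.12 (cv2) and the standard library are available. Lean on these libraries where they do the work, as an engineer would, in place of code of your own. Each camera call takes 0.05 s, during which the arm holds its last target. There are 200 camera calls.

## Task

On the bench tester, reach into the well, press the range knob down and turn it clockwise until it springs fully back up by itself in the next notch, whose angle you must find by feel. Then press the large round test button all the way down and let it go. Work gently: force neither the knob, the button nor the walls of the well, and leave the small button and everything lying about alone.

Things in the scene. Friction and masses are not known exactly. Their poses are not given: they have to be found in the camera images.
- tester: grey flat bench tester, fixed, 240 (its x) x 320 (its y) x 80 mm high, controls on its top panel. Origin: centre of its underside, z up. Three binding posts 14 mm across, 16 mm high stand on the panel at x +100, y +30, +55, +80 mm; two loose capacitor cans at about x +85, y -75 and -130 mm
- well: dark sheet-metal lining of the square well; origin at the centre of the well in the panel, level with the panel (80 mm above the bench), at tester x +20, y +70 mm. 90 x 90 mm inside, sides along the tester's, 50 mm deep. The range knob stands in its middle, 37 mm free from either side of its bar to the walls: fingers must be part closed to go in and turn
- knob_grip (a point): on the range knob's axis at mid height of its grip bar; x along the bar to its pointer mark, z up. Aluminium: round skirt 48 mm across, 6 mm thick, on it an upright bar 40 long (x), 16 thick (y), 24 mm high. Knob up: skirt top 46, this point 58, bar top 70 mm above the bench (10 below the panel). Moves down with the knob
- range_press (a joint): how far the knob is pressed, m: 0 up, 0.008 at most; spring 8 N up, 14 N fully down. Up in a notch it is locked; pressed over 5 mm it turns. Let go between notches it rides at about 0.004 under a ledge; over a notch it springs up to 0 by itself unless gripped or held down. A notch has 0.05 rad play either way
- range_knob (a joint): angle of the knob, rad, growing clockwise from above; 0 = pointer along the tester's +x. Starts in the first notch, within 0.04 of 0. The only other notch is unmarked, anywhere from 0.89 to 1.47 rad, different every time; end stop 1.8. Turning takes under 0.15 N m
- range_lug: the knob's hidden locking lug, steel, inside the tester below the well floor, 30 mm from the knob's axis on the pointer's side. It carries what the knob is forced with: against the notch sides (locked knob twisted), up against the ledge (knob pulled), down on its end pad (pressed 8 mm). Over 20 N on it breaks it: 0.6 N m of twist, or about 34 N of push
- test_button_top (a point): centre of the top of the large round test button, 30 mm across in a housing 46 mm across, at tester x -60, y -55 mm; when up its top is 22 mm above the panel (102 mm above the bench) and 10 mm above its housing
- test_button_base: round housing, 12 mm high, of the large button, which it carries; more than 30 N on the button would break it
- test_button (a joint): how far the large button is pressed, m: 0 up, 0.006 fully down. Spring: 1.5 N to start, 5 N fully down
- hold_button (a joint): how far the small round hold button is pressed, m (leave it alone): 18 mm across in a housing 34 mm across, same height as the large one, at tester x -60, y -115 mm
- can_big: aluminium capacitor can 35 mm across, 55 mm high, standing on the tester's panel; leave alone; origin at the centre of its underside
- can_small: aluminium capacitor can 25 mm across, 45 mm high, standing on the tester's panel; leave alone; origin at the centre of its underside
- can_tall: aluminium capacitor can 40 mm across, 80 mm high, standing on the bench; leave alone; origin at the centre of its underside
- meter_a: hand-held multimeter 170 x 80 x 50 mm lying on the bench; leave alone; origin at the centre of its underside
- meter_b: second hand-held multimeter, same size, lying on the bench; leave alone; origin at the centre of its underside
- driver: screwdriver 180 mm long lying on the bench; leave alone
- spool: solder spool 56 mm across, 40 mm high, standing on the bench; leave alone; origin at the centre of its underside

How it is judged:
On the way, in this order (a step that is already met when the one before it is completed fails the run):
1. the knob is pressed down and turned clockwise out of its first notch (value of joint range_knob above 0.25 rad and value of joint range_press above 0.003 m), for 0.1 s.
2. the knob has sprung up in the next notch (value of joint range_knob above 0.7 rad and value of joint range_press below 0.0015 m), for 0.2 s.
3. the large button is pressed down at least 4.5 mm of its 6, with the knob still up in its notch (all of step 2 and value of joint test_button above 0.0045 m), for 0.05 s.
At the end, for the whole second after the job is handed in: The knob stands up (pressed less than 1.5 mm) in the next notch (turned more than 0.7 rad, where only that notch lets it up) and at rest; the large button is up again (less than 1 mm) (all of step 2 and value of joint test_button below 0.001 m and velocity of joint range_knob between -0.1 and 0.1 rad/s); the robot touches nothing.
It fails at once if the knob is forced: its lug bears more than 20 N (contact force between range_lug and anything else above 20 N).
It fails at once if the fingers push the well's walls with more than 20 N (contact force between the fingers and well above 20 N).
It fails at once if the large button is pushed with more than 30 N (contact force between the fingers and test_button_base above 30 N).
It fails at once if the small button is pressed, or the large one before the knob is turned to the next notch (value of joint hold_button above 0.003 m or (value of joint test_button above 0.003 m and value of joint range_knob below 0.7 rad)).
It fails at once if a bystander is moved more than 20 mm (distance of any of can_big, can_small, can_tall, meter_a, meter_b, driver, spool from where it was at the start of the episode above 0.02 m).
It also fails if it takes over 61 s, if anything falls off the work surface, if the arm or the gripper's body presses on something with over 40 N, if the wrist force passes 120 N, or if a joint passes its speed limit or range.

## Working session

There is one attempt and no reset: what is moved stays moved. The work goes in short steps, Python scripts to look and compute and a tool call to move; the robot and the scene stay as the last step left them, time stands still between calls to the robot, and variables do not carry over. Pictures are saved under pics/ and viewed, about 8 in all and at most 12, crops included, and the job is handed in when it is done.

Besides the shell and the picture viewer there is one more tool, called after "Emit:" by a JSON object that holds its "name" and its "arguments". step_arm: Moves the arm, as the interface text tells. Its arguments: {"type":"object","properties":{"deltas":{"type":"array"},"claw":{"type":"number"},"squeeze":{"type":"number"}},"required":["deltas"]}

```bash
ls; mkdir -p pics; cat > h.py <<'E'
import numpy as np, cv2
from station import arm, optics
def cam(n):
    m=optics.camera_model(n); return [np.array(m[k],float) for k in("camera_matrix","D","R","t")]
def proj(n,X):
    K,D,R,t=cam(n); return cv2.projectPoints(np.atleast_2d(np.array(X,float)),cv2.Rodrigues(R)[0],t,K,D)[0][:,0]
def ray(n,uv,z):
    K,D,R,t=cam(n); p=cv2.undistortPoints(np.array([[uv]],float),K,D)[0,0]
    d=R.T@np.array([p[0],p[1],1]); c=-R.T@t; return c+d*(z-c[2])/d[2]
E
python3 - <<'E'
from h import *
print(arm.observe())
for n in("top","side"):
    im=optics.camera(n); cv2.imwrite(f"pics/{n}0.png",im); 
    K,D,R,t=cam(n); print(n,-R.T@t)
    zs={"tester":.08,"well":.08,"knob_grip":.07,"test_button_top":.102,"test_button_base":.092,"hold_button":.102,"can_big":.135,"can_small":.125}
    for k,z in zs.items():
        r=optics.trace(n,k)
        for q in r[:2]: print(k,round(q["score"],2),np.round(q["uv"]),q["mask"].sum(),ray(n,q["uv"],z).round(3))
E
```

```text
pics
{'t': 0.0, 'joint_positions': array([ 1.13740058,  0.33282815, -0.06465461,  1.46096251,  0.02160335,
        1.34990769, -0.08847733]), 'joint_velocities': array([-2.61961056e-03,  1.68769109e-04, -4.29559331e-05, -3.46855069e-04,
       -3.20378828e-04,  9.63800217e-04, -2.91152579e-04]), 'tau': array([-5.54775306e-04, -6.25457811e+01,  4.85483254e-02, -3.91612852e+01,
        1.61169574e-02,  1.00960521e-02, -2.61379466e-05]), 'position': array([ 0.24940106, -0.5726621 ,  0.23053301]), 'tool_rot': array([ 0.14408857, -0.14435101,  0.69272415, -0.6917619 ]), 'force': array([0.31396112, 0.6670288 , 0.99009335]), 'wrist_torque': array([0.03376239, 0.00201773, 0.01363801]), 'opening': 1.0016058757901876}
top [0.33140586 0.01595979 1.53413117]
tester 0.93 [277. 214.] 6639 [0.528 0.012 0.08 ]
knob_grip 0.46 [258. 209.] 152 [0.544 0.075 0.07 ]
knob_grip 0.21 [258. 209.] 133 [0.543 0.076 0.07 ]
test_button_top 0.44 [301. 226.] 65 [ 0.486 -0.069  0.102]
test_button_base 0.73 [303. 180.] 65 [ 0.644 -0.074  0.092]
test_button_base 0.66 [296. 229.] 161 [ 0.478 -0.053  0.092]
hold_button 0.65 [318. 180.] 140 [ 0.641 -0.123  0.102]
can_small 0.66 [258. 210.] 146 [0.534 0.075 0.125]
side [0.43763171 1.19067623 1.08146106]
tester 0.87 [292. 214.] 7252 [0.53  0.073 0.08 ]
well 0.63 [286. 210.] 391 [0.549 0.057 0.08 ]
well 0.62 [287. 222.] 121 [0.539 0.105 0.08 ]
knob_grip 0.66 [288. 220.] 154 [0.54  0.087 0.07 ]
knob_grip 0.16 [312. 184.] 155 [ 0.484 -0.084  0.07 ]
test_button_top 0.24 [285. 220.] 146 [0.543 0.123 0.102]
test_button_base 0.55 [311. 185.] 139 [ 0.483 -0.052  0.092]
can_big 0.73 [264. 161.] 157 [ 0.633 -0.099  0.135]
can_small 0.59 [262. 175.] 107 [ 0.631 -0.041  0.125]
```

```bash
python3 - <<'E'
from h import *
a=cv2.imread("pics/top0.png")[140:280,180:380]; b=cv2.imread("pics/side0.png")[120:270,190:390]
cv2.imwrite("pics/c1.png",cv2.resize(a,None,fx=4,fy=4,interpolation=2)); cv2.imwrite("pics/c2.png",cv2.resize(b,None,fx=4,fy=4,interpolation=2))
r=optics.trace
optics.camera("top"); m=r("top","tester")[0]["mask"].astype(np.uint8)
c=max(cv2.findContours(m,0,1)[0],key=len); print(cv2.minAreaRect(c))
bx=cv2.boxPoints(cv2.minAreaRect(c)); print([ray("top",p,.08).round(4) for p in bx])
E
```

```text
((280.04876708984375, 212.9390106201172), (72.1117935180664, 96.40673065185547), 83.6598129272461)
[array([0.6325, 0.1785, 0.08  ]), array([ 0.6753, -0.1468,  0.08  ]), array([ 0.4314, -0.1736,  0.08  ]), array([0.3908, 0.1443, 0.08  ])]
```

View pics/c1.png

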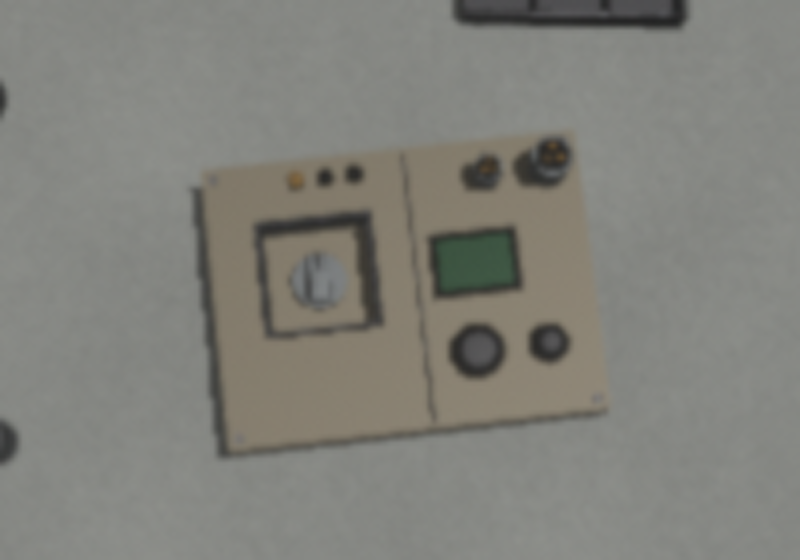

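View pics/c2.png

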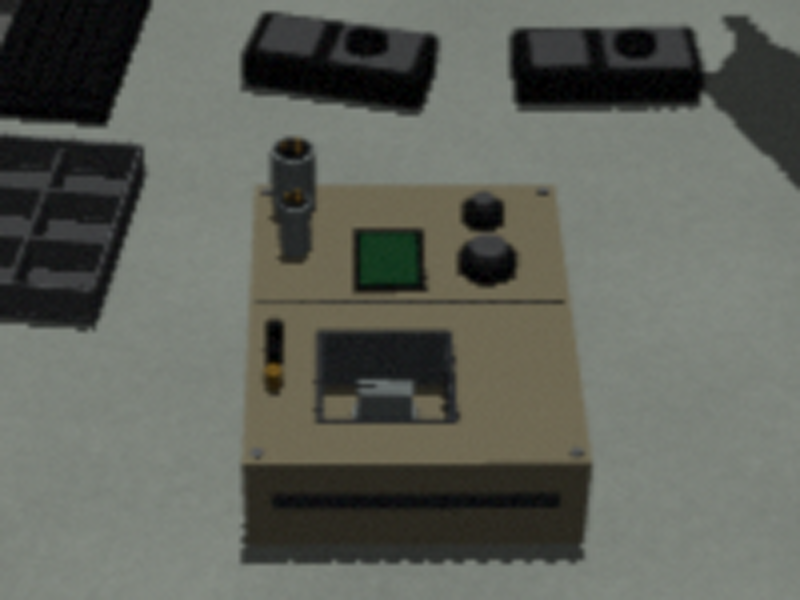

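```bash
cat > fit.py <<'E'
from h import *
from scipy.optimize import least_squares
T=[((257,226),65,115,80),((369,213),65,25,80),((382,325),-25,25,80),((268,337),-25,115,80),((203,171),120,160,80),((573,132),120,-160,80),((607,410),-120,-160,80),((221,455),-120,160,80),((478,350),-60,-55,102),((549,342),-60,-115,102),((320,280),20,70,46)]
S=[((255,185),120,-160,80),((555,185),-120,-160,80),((243,463),120,160,80),((590,463),-120,160,80),((317,331),65,25,80),((452,331),-25,25,80),((458,420),-25,115,80),((318,421),65,115,80),((487,245),-60,-55,102),((483,202),-60,-115,102)]
def res(p,sets,sep=False):
    c,s=np.cos(p[2]),np.sin(p[2]); out=[]
    for n,L,o in sets:
        P=np.array([[a,b,z] for _,a,b,z in L])/1000; uv=np.array([(np.array(u)+.5)/4-.5+o for u,*_ in L])
        W=P@np.array([[c,-s,0],[s,c,0],[0,0,1]]).T+[p[0],p[1],0]
        out.append((proj(n,W)-uv))
    return np.concatenate(out)
A=("top",T,np.array([180,140]));B=("side",S,np.array([190,120]))
for sets in([A],[B],[A,B]):
    r=least_squares(lambda p:res(p,sets).ravel(),[.53,0,-.1],loss="soft_l1"); print(r.x.round(4),np.abs(res(r.x,sets)).mean()); 
print(res(r.x,sets).round(1).tolist())
p=r.x; c,s=np.cos(p[2]),np.sin(p[2])
for k,a,b in(("knob",.02,.07),("btn",-.06,-.055),("hold",-.06,-.115)): print(k,(p[0]+c*a-s*b).round(4),(p[1]+s*a+c*b).round(4))
E
python3 fit.py; python3 -c "
from h import *
from scipy.spatial.transform import Rotation as R
q=arm.observe()['tool_rot'];print(R.from_quat(np.roll(q,-1)).as_matrix().round(3))"
```

```text
[ 0.5341 -0.      0.1232] 0.5425239182282579
[0.5356 0.001  0.1264] 0.6510492512508606
[5.348e-01 4.000e-04 1.250e-01] 0.6129161419653503
[[0.4, 0.4], [-1.1, 0.8], [-1.5, -0.9], [0.2, -1.0], [-0.9, -0.3], [0.1, -0.5], [0.5, 0.0], [1.4, -0.8], [-0.2, -0.1], [0.1, -0.0], [-0.4, 0.0], [0.2, -0.2], [0.3, -0.3], [-0.3, 0.1], [0.7, 0.0], [1.6, 0.9], [-1.4, 0.9], [-1.7, -0.4], [1.2, -0.6], [0.6, -0.4], [0.6, -1.6]]
knob 0.5459 0.0723
btn 0.4821 -0.0617
hold 0.4896 -0.1212
[[-0.917  0.     0.399]
 [-0.399 -0.    -0.917]
 [-0.    -1.     0.   ]]
```

Emit:
{"name": "step_arm", "arguments": {"deltas": [[-0.5,0,-0.45,0],[-1,0,-0.9,0],[-1,0,-0.9,0]], "claw": -0.15, "squeeze": 20}}

```text
t: 1.38
position: [0.3082, -0.4468, 0.2319]
tool_rot: [-0.147, 0.146, -0.692, 0.692]
force: [-0.3, 0.2, 1.2]
opening: 0.426
```

Emit:
{"name": "step_arm", "arguments": {"deltas": [[-0.5,0,-0.45,0],[-1,0,-0.9,0],[-1,0,-0.9,0]]}}

```text
t: 1.75
position: [0.3631, -0.3248, 0.2318]
tool_rot: [-0.146, 0.146, -0.692, 0.692]
force: [-0.6, -0.1, 0.5]
opening: 0.425
```

Emit:
{"name": "step_arm", "arguments": {"deltas": [[-0.5,0,-0.45,0],[-1,0,-0.9,0],[-1,0,-0.9,0]]}}

```text
t: 2.12
position: [0.4184, -0.2028, 0.2317]
tool_rot: [-0.146, 0.146, -0.692, 0.692]
force: [0.1, -0.8, 0.3]
opening: 0.425
```

Emit:
{"name": "step_arm", "arguments": {"deltas": [[-0.5,0,-0.45,0],[-1,0,-0.9,0],[-1,0,-0.9,0]]}}

```text
t: 2.5
position: [0.4738, -0.0805, 0.2316]
tool_rot: [0.146, -0.145, 0.692, -0.692]
force: [-0.1, -0.5, 1.3]
opening: 0.428
```

Emit:
{"name": "step_arm", "arguments": {"deltas": [[-0.5,0,-0.45,0],[-1,0,-0.9,0],[-1,0,-0.9,0]]}}

```text
t: 2.88
position: [0.5293, 0.0417, 0.2311]
tool_rot: [0.146, -0.145, 0.693, -0.691]
force: [0.1, -1.5, 0.1]
opening: 0.422
```

Emit:
{"name": "step_arm", "arguments": {"deltas": [[0,0,0,-0.118],[0,0,0,-0.236],[0,0,0,-0.354],[0,0,0,-0.472],[0,0,0,-0.59]]}}

```text
t: 3.5
position: [0.5286, 0.0363, 0.2311]
tool_rot: [-0.439, 0.439, -0.554, 0.554]
force: [0.4, -0.0, -0.0]
opening: 0.43
```

Emit:
{"name": "step_arm", "arguments": {"deltas": [[0,0,0,-0.118],[0,0,0,-0.236],[0,0,0,-0.354],[0,0,0,-0.472],[0,0,0,-0.59]]}}

```text
t: 4.12
position: [0.5286, 0.0363, 0.231]
tool_rot: [-0.64, 0.641, -0.299, 0.299]
force: [-0.9, -0.4, -0.7]
opening: 0.424
```

Emit:
{"name": "step_arm", "arguments": {"deltas": [[0,0,0,-0.118],[0,0,0,-0.236],[0,0,0,-0.354],[0,0,0,-0.472],[0,0,0,-0.59]]}}

```text
t: 4.75
position: [0.5286, 0.0362, 0.231]
tool_rot: [-0.706, 0.707, 0.018, -0.019]
force: [-0.0, 0.8, 0.6]
opening: 0.424
```

Emit:
{"name": "step_arm", "arguments": {"deltas": [[0,0,0,-0.05],[0,0,0,-0.05]]}}

```text
t: 5.0
position: [0.5285, 0.0367, 0.231]
tool_rot: [-0.705, 0.706, 0.044, -0.044]
force: [-0.3, 0.5, 0.6]
opening: 0.427
```

```bash
cat > rel.py <<'E'
import sys
from h import *
from scipy.spatial.transform import Rotation as R
YAW=.125
def rel(x,y,z,jaw=None):
    o=arm.observe(); M=R.from_quat(np.roll(o['tool_rot'],-1)).as_matrix()
    d=M.T@(np.array([x,y,z])-o['position'])*10
    a=np.arctan2(M[1,2],M[0,2])
    print("t",o['t'],"pos",o['position'].round(4),"jaw deg",np.degrees(a).round(2),"knobframe rad",round(np.pi/2+YAW-a,4),"shift",d.round(3),"down",M[:,1].round(3),"j7",o['joint_positions'][6].round(2),"F",o['force'].round(1),"M",o['wrist_torque'].round(2),"op",round(o['opening'],3))
if __name__=="__main__": rel(*map(float,sys.argv[1:4]))
E
python3 rel.py .5459 .0723 .15
```

```text
t 5.0 pos [0.5285 0.0367 0.231 ] jaw deg 97.12 knobframe rad 0.0007 shift [0.217 0.81  0.332] down [-0.    -0.001 -1.   ] j7 1.39 F [-0.3  0.5  0.6] M [ 0.05 -0.    0.02] op 0.427
```

Emit:
{"name": "step_arm", "arguments": {"deltas": [[0.22,0,0.33,0],[0.22,0.5,0.33,0],[0.22,1,0.33,0],[0.22,1,0.33,0]]}}

```text
t: 5.5
position: [0.5439, 0.073, 0.1283]
tool_rot: [-0.706, 0.706, 0.042, -0.047]
force: [-0.4, -0.5, 1.0]
opening: 0.425
```

```bash
python3 - <<'E'
from h import *
from rel import rel
rel(.5459,.0723,.075)
a=optics.camera("top")[180:240,220:300]; b=optics.camera("side")[170:260,240:340]
cv2.imwrite("pics/c3.png",np.hstack([cv2.resize(a,(400,300),interpolation=2),cv2.resize(b,(333,300),interpolation=2)]))
E
```

```text
t 5.5 pos [0.5439 0.073  0.1283] jaw deg 97.18 knobframe rad -0.0003 shift [ 0.022  0.533 -0.009] down [-0.006 -0.001 -1.   ] j7 1.22 F [-0.4 -0.5  1. ] M [ 0.02 -0.01  0.01] op 0.425
```

View pics/c3.png

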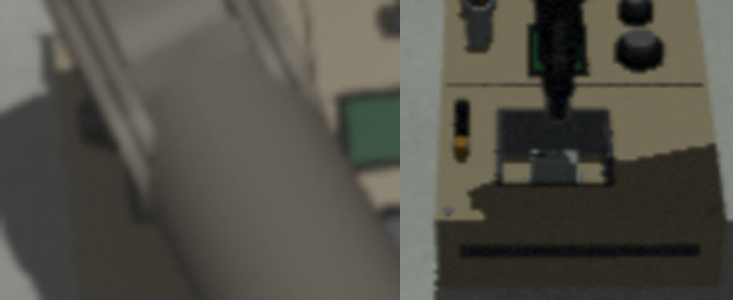

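Emit:
{"name": "step_arm", "arguments": {"deltas": [[0.02,0.2,-0.01,0],[0.02,0.4,-0.01,0],[0.02,0.53,-0.01,0],[0.02,0.53,-0.01,0]]}}

```text
t: 6.1
position: [0.5473, 0.074, 0.0772]
tool_rot: [0.706, -0.706, -0.045, 0.046]
force: [-0.8, -0.3, -0.8]
opening: 0.424
```

Emit:
{"name": "step_arm", "arguments": {"deltas": [[0,0.05,0,0],[0,0.1,0,0],[0,0.15,0,0],[0,0.2,0,0],[0,0.2,0,0]]}}

```text
t: 6.72
position: [0.5478, 0.074, 0.0579]
tool_rot: [-0.706, 0.706, 0.045, -0.046]
force: [0.2, -0.1, 0.3]
opening: 0.424
```

```bash
python3 rel.py .5459 .0723 .05
```

```text
t 6.725 pos [0.5478 0.074  0.0579] jaw deg 97.34 knobframe rad -0.0032 shift [-0.021  0.079 -0.014] down [-0.001 -0.    -1.   ] j7 1.17 F [ 0.2 -0.1  0.3] M [-0.05 -0.01 -0.01] op 0.424
```

Emit:
{"name": "step_arm", "arguments": {"deltas": [[-0.02,0.04,-0.01,0],[-0.02,0.04,-0.01,0]]}}

```text
t: 6.98
position: [0.5459, 0.0725, 0.054]
tool_rot: [-0.706, 0.706, 0.045, -0.045]
force: [0.0, -0.6, -0.3]
opening: 0.423
```

Emit:
{"name": "step_arm", "arguments": {"deltas": [[0,0,0,0],[0,0,0,0]], "claw": -0.55}}

```text
t: 7.22
position: [0.5463, 0.0728, 0.0544]
tool_rot: [-0.706, 0.706, 0.045, -0.045]
force: [0.3, -0.1, 0.2]
opening: 0.224
```

```bash
python3 rel.py .5459 .0723 .05
```

```text
t 7.225 pos [0.5463 0.0728 0.0544] jaw deg 97.33 knobframe rad -0.003 shift [-0.005  0.044 -0.004] down [ 0. -0. -1.] j7 1.16 F [ 0.3 -0.1  0.2] M [ 0.01 -0.01 -0.01] op 0.224
```

Emit:
{"name": "step_arm", "arguments": {"deltas": [[0,0,0,0],[0,0,0,0],[0,0,0,0]], "claw": -0.75}}

```text
t: 7.6
position: [0.5465, 0.0723, 0.0546]
tool_rot: [-0.705, 0.706, 0.045, -0.045]
force: [-1.3, -3.6, 5.7]
opening: 0.18
```

```bash
python3 rel.py .5459 .0723 .05
```

```text
t 7.6 pos [0.5465 0.0723 0.0546] jaw deg 97.31 knobframe rad -0.0026 shift [-0.006  0.046  0.001] down [ 0.001 -0.001 -1.   ] j7 1.16 F [-1.3 -3.6  5.7] M [-0.74  0.15  0.01] op 0.18
```

Emit:
{"name": "step_arm", "arguments": {"deltas": [[0,0.01,0,0],[0,0.02,0,0],[0,0.03,0,0],[0,0.04,0,0],[0,0.04,0,0]]}}

```text
t: 8.22
position: [0.5465, 0.0723, 0.0509]
tool_rot: [-0.705, 0.706, 0.045, -0.045]
force: [-1.9, -4.0, 9.7]
opening: 0.179
```

```bash
python3 rel.py .5459 .0723 .05
```

```text
t 8.225 pos [0.5465 0.0723 0.0509] jaw deg 97.31 knobframe rad -0.0026 shift [-0.006  0.009  0.001] down [ 0.001 -0.001 -1.   ] j7 1.16 F [-1.9 -4.   9.7] M [-0.89  0.57 -0.02] op 0.179
```

Emit:
{"name": "step_arm", "arguments": {"deltas": [[0,0.01,0,0],[0,0.02,0,0],[0,0.025,0,0],[0,0.025,0,0]]}}

```text
t: 8.72
position: [0.5466, 0.0723, 0.0485]
tool_rot: [-0.705, 0.706, 0.045, -0.045]
force: [-2.9, -3.8, 10.6]
opening: 0.182
```

```bash
python3 rel.py .5465 .0723 .048
```

```text
t 8.725 pos [0.5466 0.0723 0.0485] jaw deg 97.31 knobframe rad -0.0026 shift [-0.     0.005  0.   ] down [ 0.001 -0.001 -1.   ] j7 1.16 F [-2.9 -3.8 10.6] M [-0.9   0.74 -0.02] op 0.182
```

Emit:
{"name": "step_arm", "arguments": {"deltas": [[0,0.008,0,0],[0,0.008,0,0],[0,0.008,0,0.02],[0,0.008,0,0.04],[0,0.008,0,0.05]]}}

```text
t: 9.35
position: [0.5466, 0.0723, 0.0478]
tool_rot: [-0.707, 0.707, 0.017, -0.017]
force: [-2.6, -3.3, 11.9]
opening: 0.181
```

```bash
python3 rel.py .5465 .0723 .048
```

```text
t 9.35 pos [0.5466 0.0723 0.0478] jaw deg 92.77 knobframe rad 0.0766 shift [-0.001 -0.002 -0.   ] down [ 0.001 -0.001 -1.   ] j7 1.09 F [-2.6 -3.3 11.9] M [-0.87  0.74 -0.01] op 0.181
```

Emit:
{"name": "step_arm", "arguments": {"deltas": [[0,0,0,0.05],[0,0,0,0.1],[0,0,0,0.15],[0,0,0,0.2],[0,0,0,0.2]]}}

```text
t: 9.98
position: [0.5466, 0.0726, 0.0479]
tool_rot: [-0.701, 0.701, -0.093, 0.094]
force: [-2.7, -3.9, 11.7]
opening: 0.183
```

```bash
python3 rel.py .5465 .0723 .048
```

```text
t 9.975 pos [0.5466 0.0726 0.0479] jaw deg 74.76 knobframe rad 0.391 shift [-0.    -0.001 -0.003] down [ 0.001 -0.001 -1.   ] j7 0.8 F [-2.7 -3.9 11.7] M [-0.74  0.72  0.  ] op 0.183
```

Emit:
{"name": "step_arm", "arguments": {"deltas": [[0,0,0,0.06],[0,0,0,0.12],[0,0,0,0.18],[0,0,0,0.25],[0,0,0,0.25]]}}

```text
t: 10.6
position: [0.5468, 0.0729, 0.048]
tool_rot: [0.669, -0.669, 0.228, -0.229]
force: [-2.8, -3.2, 12.4]
opening: 0.181
```

```bash
python3 rel.py .5465 .0723 .048
```

```text
t 10.6 pos [0.5468 0.0729 0.048 ] jaw deg 52.24 knobframe rad 0.784 shift [ 0.001  0.    -0.006] down [ 0.001 -0.    -1.   ] j7 0.44 F [-2.8 -3.2 12.4] M [-0.57  0.6  -0.07] op 0.181
```

Emit:
{"name": "step_arm", "arguments": {"deltas": [[0,0,0,0],[0,0,0,0],[0,0,0,0]], "claw": -0.57}}

```text
t: 10.98
position: [0.5459, 0.073, 0.0467]
tool_rot: [0.669, -0.669, 0.228, -0.228]
force: [-0.3, -0.0, -0.1]
opening: 0.216
```

```bash
python3 rel.py .5465 .0723 .043
```

```text
t 10.975 pos [0.5459 0.073  0.0467] jaw deg 52.35 knobframe rad 0.7821 shift [ 0.009  0.037 -0.002] down [-0.  0. -1.] j7 0.44 F [-0.3 -0.  -0.1] M [ 0.   -0.08 -0.04] op 0.216
```

Emit:
{"name": "step_arm", "arguments": {"deltas": [[0,0.015,0,0],[0,0.03,0,0],[0,0.03,0,0]]}}

```text
t: 11.35
position: [0.5461, 0.0727, 0.0438]
tool_rot: [-0.669, 0.669, -0.228, 0.228]
force: [-0.7, 0.3, -0.6]
opening: 0.216
```

Emit:
{"name": "step_arm", "arguments": {"deltas": [[0,0.01,0,0],[0,0.01,0,0]]}}

```text
t: 11.6
position: [0.5461, 0.0727, 0.0429]
tool_rot: [-0.669, 0.669, -0.228, 0.228]
force: [0.1, 0.1, -1.0]
opening: 0.215
```

Emit:
{"name": "step_arm", "arguments": {"deltas": [[0,0.01,0,0],[0,0.01,0,0]]}}

```text
t: 11.85
position: [0.5462, 0.0728, 0.042]
tool_rot: [-0.669, 0.669, -0.228, 0.228]
force: [-0.6, -0.2, -0.0]
opening: 0.215
```

Emit:
{"name": "step_arm", "arguments": {"deltas": [[0,0.008,0,0],[0,0.008,0,0]]}}

```text
t: 12.1
position: [0.5462, 0.0728, 0.0416]
tool_rot: [-0.669, 0.669, -0.228, 0.228]
force: [-2.5, -0.7, 5.4]
opening: 0.215
```

Emit:
{"name": "step_arm", "arguments": {"deltas": [[0,0.008,0,0],[0,0.008,0,0]]}}

```text
t: 12.35
position: [0.5462, 0.0729, 0.0411]
tool_rot: [-0.669, 0.669, -0.228, 0.228]
force: [-4.7, -1.1, 10.7]
opening: 0.216
```

```bash
python3 rel.py .5465 .0723 .043
```

```text
t 12.35 pos [0.5462 0.0729 0.0411] jaw deg 52.34 knobframe rad 0.7822 shift [ 0.006 -0.019 -0.003] down [ 0. -0. -1.] j7 0.43 F [-4.7 -1.1 10.7] M [-0.19  0.96  0.01] op 0.216
```

Emit:
{"name": "step_arm", "arguments": {"deltas": [[0,-0.015,0,0],[0,-0.028,0,0],[0,-0.028,0,0.03],[0,-0.028,0,0.06],[0,-0.028,0,0.06]]}}

```text
t: 12.98
position: [0.5461, 0.0728, 0.0431]
tool_rot: [-0.658, 0.658, -0.259, 0.259]
force: [-0.6, 0.2, 0.2]
opening: 0.215
```

```bash
python3 rel.py .5463 .0723 .043
```

```text
t 12.975 pos [0.5461 0.0728 0.0431] jaw deg 46.96 knobframe rad 0.8762 shift [ 0.005  0.001 -0.003] down [-0. -0. -1.] j7 0.35 F [-0.6  0.2  0.2] M [ 0.06 -0.02  0.  ] op 0.215
```

Emit:
{"name": "step_arm", "arguments": {"deltas": [[0,0,0,0.025],[0,0,0,0.05],[0,0,0,0.05]]}}

```text
t: 13.35
position: [0.5462, 0.073, 0.0432]
tool_rot: [0.647, -0.647, 0.285, -0.285]
force: [0.6, 1.4, -0.0]
opening: 0.213
```

```bash
python3 rel.py .5463 .0723 .043
```

```text
t 13.35 pos [0.5462 0.073  0.0432] jaw deg 42.42 knobframe rad 0.9555 shift [ 0.006  0.002 -0.004] down [ 0.  0. -1.] j7 0.28 F [ 0.6  1.4 -0. ] M [ 0.4  -0.02  0.15] op 0.213
```

Emit:
{"name": "step_arm", "arguments": {"deltas": [[0,0,0,0.015],[0,0,0,0.03],[0,0,0,0.03]]}}

```text
t: 13.72
position: [0.5462, 0.0731, 0.0432]
tool_rot: [0.64, -0.64, 0.3, -0.3]
force: [0.2, 2.6, 0.2]
opening: 0.217
```

```bash
python3 rel.py .5463 .0723 .043
```

```text
t 13.725 pos [0.5462 0.0731 0.0432] jaw deg 39.73 knobframe rad 1.0024 shift [ 0.006  0.002 -0.004] down [ 0.  0. -1.] j7 0.23 F [0.2 2.6 0.2] M [ 0.65 -0.13  0.18] op 0.217
```

Emit:
{"name": "step_arm", "arguments": {"deltas": [[0,0,0,0.015],[0,0,0,0.03],[0,0,0,0.03]]}}

```text
t: 14.1
position: [0.5462, 0.073, 0.0433]
tool_rot: [0.633, -0.633, 0.315, -0.315]
force: [0.9, 4.9, -1.2]
opening: 0.215
```

```bash
python3 rel.py .5463 .0723 .043
```

```text
t 14.1 pos [0.5462 0.073  0.0433] jaw deg 37.02 knobframe rad 1.0497 shift [ 0.006  0.003 -0.004] down [ 0.  0. -1.] j7 0.19 F [ 0.9  4.9 -1.2] M [ 0.97 -0.14  0.18] op 0.215
```

Emit:
{"name": "step_arm", "arguments": {"deltas": [[0,0,0,0.015],[0,0,0,0.03],[0,0,0,0.03]]}}

```text
t: 14.48
position: [0.5463, 0.0731, 0.0433]
tool_rot: [0.625, -0.625, 0.33, -0.331]
force: [0.9, 3.9, -0.2]
opening: 0.218
```

```bash
python3 rel.py .5463 .0723 .043
```

```text
t 14.475 pos [0.5463 0.0731 0.0433] jaw deg 34.28 knobframe rad 1.0975 shift [ 0.006  0.003 -0.004] down [ 0.  0. -1.] j7 0.15 F [ 0.9  3.9 -0.2] M [ 1.15 -0.23  0.1 ] op 0.218
```

Emit:
{"name": "step_arm", "arguments": {"deltas": [[0,0,0,0.015],[0,0,0,0.03],[0,0,0,0.03]]}}

```text
t: 14.85
position: [0.5463, 0.0731, 0.0433]
tool_rot: [0.617, -0.617, 0.345, -0.345]
force: [0.9, 4.5, -0.9]
opening: 0.219
```

```bash
python3 rel.py .5463 .0723 .043
```

```text
t 14.85 pos [0.5463 0.0731 0.0433] jaw deg 31.58 knobframe rad 1.1447 shift [ 0.006  0.003 -0.004] down [ 0.  0. -1.] j7 0.1 F [ 0.9  4.5 -0.9] M [ 1.1  -0.27  0.15] op 0.219
```

Steady torque, so the knob turns under the ledge; I continue.

Emit:
{"name": "step_arm", "arguments": {"deltas": [[0,0,0,0.015],[0,0,0,0.03],[0,0,0,0.03]]}}

```text
t: 15.22
position: [0.5464, 0.0731, 0.0433]
tool_rot: [0.609, -0.609, 0.359, -0.36]
force: [1.1, 5.0, -0.9]
opening: 0.217
```

```bash
python3 rel.py .5463 .0723 .043
```

```text
t 15.225 pos [0.5464 0.0731 0.0433] jaw deg 28.87 knobframe rad 1.1918 shift [ 0.007  0.003 -0.005] down [ 0.001  0.    -1.   ] j7 0.06 F [ 1.1  5.  -0.9] M [ 1.18 -0.32  0.16] op 0.217
```

Emit:
{"name": "step_arm", "arguments": {"deltas": [[0,0,0,0.015],[0,0,0,0.03],[0,0,0,0.03]]}}

```text
t: 15.6
position: [0.5464, 0.0732, 0.0433]
tool_rot: [0.601, -0.6, 0.374, -0.374]
force: [2.3, 5.0, -1.2]
opening: 0.216
```

```bash
python3 rel.py .5463 .0723 .043
```

```text
t 15.6 pos [0.5464 0.0732 0.0433] jaw deg 26.18 knobframe rad 1.2389 shift [ 0.007  0.003 -0.005] down [ 0.001  0.    -1.   ] j7 0.02 F [ 2.3  5.  -1.2] M [ 1.19 -0.38  0.15] op 0.216
```

Emit:
{"name": "step_arm", "arguments": {"deltas": [[0,0,0,0.015],[0,0,0,0.03],[0,0,0,0.03]]}}

```text
t: 15.98
position: [0.5465, 0.0732, 0.0433]
tool_rot: [0.592, -0.591, 0.388, -0.388]
force: [2.7, 4.8, -1.4]
opening: 0.212
```

```bash
python3 rel.py .5463 .0723 .043
```

```text
t 15.975 pos [0.5465 0.0732 0.0433] jaw deg 23.48 knobframe rad 1.286 shift [ 0.008  0.003 -0.005] down [ 0.001  0.    -1.   ] j7 -0.03 F [ 2.7  4.8 -1.4] M [ 1.22 -0.38  0.19] op 0.212
```

Emit:
{"name": "step_arm", "arguments": {"deltas": [[0,0,0,0.015],[0,0,0,0.03],[0,0,0,0.03]]}}

```text
t: 16.35
position: [0.5465, 0.0733, 0.0434]
tool_rot: [0.582, -0.582, 0.401, -0.402]
force: [1.9, 6.2, -0.3]
opening: 0.214
```

```bash
python3 rel.py .5463 .0723 .043
```

```text
t 16.35 pos [0.5465 0.0733 0.0434] jaw deg 20.79 knobframe rad 1.333 shift [ 0.008  0.004 -0.006] down [ 0.001  0.001 -1.   ] j7 -0.07 F [ 1.9  6.2 -0.3] M [ 1.23 -0.47  0.21] op 0.214
```

Emit:
{"name": "step_arm", "arguments": {"deltas": [[0,0,0,0.015],[0,0,0,0.03],[0,0,0,0.03]]}}

```text
t: 16.73
position: [0.5467, 0.0732, 0.0435]
tool_rot: [0.573, -0.572, 0.415, -0.415]
force: [2.2, 6.3, -0.1]
opening: 0.215
```

```bash
python3 rel.py .5463 .0723 .043
```

```text
t 16.725 pos [0.5467 0.0732 0.0435] jaw deg 18.07 knobframe rad 1.3804 shift [ 0.007  0.005 -0.006] down [ 0.001  0.001 -1.   ] j7 -0.12 F [ 2.2  6.3 -0.1] M [ 1.16 -0.45  0.1 ] op 0.215
```

Emit:
{"name": "step_arm", "arguments": {"deltas": [[0,0,0,0.015],[0,0,0,0.03],[0,0,0,0.03]]}}

```text
t: 17.1
position: [0.5467, 0.0733, 0.0436]
tool_rot: [0.563, -0.562, 0.428, -0.429]
force: [1.0, 4.9, 0.8]
opening: 0.215
```

```bash
python3 rel.py .5463 .0723 .043
```

```text
t 17.1 pos [0.5467 0.0733 0.0436] jaw deg 15.37 knobframe rad 1.4275 shift [ 0.008  0.006 -0.007] down [ 0.001  0.001 -1.   ] j7 -0.16 F [1.  4.9 0.8] M [ 1.15 -0.42  0.1 ] op 0.215
```

Emit:
{"name": "step_arm", "arguments": {"deltas": [[0,0,0,0.015],[0,0,0,0.03],[0,0,0,0.03]]}}

```text
t: 17.48
position: [0.5469, 0.0732, 0.0442]
tool_rot: [0.552, -0.552, 0.442, -0.442]
force: [-0.9, 3.9, 7.7]
opening: 0.217
```

```bash
python3 rel.py .5463 .0723 .043
```

```text
t 17.475 pos [0.5469 0.0732 0.0442] jaw deg 12.65 knobframe rad 1.475 shift [ 0.007  0.012 -0.008] down [ 0.002  0.    -1.   ] j7 -0.2 F [-0.9  3.9  7.7] M [ 0.89  0.24 -0.04] op 0.217
```

Emit:
{"name": "step_arm", "arguments": {"deltas": [[0,-0.01,0,0],[0,-0.02,0,0],[0,-0.02,0,0]]}}

```text
t: 17.85
position: [0.5469, 0.0731, 0.0462]
tool_rot: [0.553, -0.552, 0.441, -0.442]
force: [0.1, 4.8, 6.6]
opening: 0.214
```

```bash
python3 rel.py .5463 .0723 .043
```

```text
t 17.85 pos [0.5469 0.0731 0.0462] jaw deg 12.67 knobframe rad 1.4747 shift [ 0.007  0.032 -0.008] down [ 0.002  0.    -1.   ] j7 -0.2 F [0.1 4.8 6.6] M [ 1.01  0.17 -0.08] op 0.214
```

Emit:
{"name": "step_arm", "arguments": {"deltas": [[0,-0.015,0,0],[0,-0.03,0,0],[0,-0.03,0,0]]}}

```text
t: 18.23
position: [0.5464, 0.0718, 0.0482]
tool_rot: [-0.552, 0.552, -0.441, 0.442]
force: [2.4, -1.1, -0.1]
opening: 0.22
```

```bash
python3 rel.py .5463 .0723 .043
```

```text
t 18.225 pos [0.5464 0.0718 0.0482] jaw deg 12.67 knobframe rad 1.4746 shift [-0.005  0.052  0.   ] down [ 0.    -0.001 -1.   ] j7 -0.2 F [ 2.4 -1.1 -0.1] M [-0.19 -0.58  0.  ] op 0.22
```

Emit:
{"name": "step_arm", "arguments": {"deltas": [[0,0,0,0],[0,0,0,0],[0,0,0,0]], "claw": -0.25}}

```text
t: 18.6
position: [0.546, 0.0727, 0.0481]
tool_rot: [-0.552, 0.553, -0.442, 0.441]
force: [0.2, -0.3, 0.7]
opening: 0.375
```

Emit:
{"name": "step_arm", "arguments": {"deltas": [[0,-0.2,0,0],[0,-0.4,0,0],[0,-0.7,0,0],[0,-1,0,0],[0,-1,0,0]]}}

```text
t: 19.23
position: [0.5479, 0.0733, 0.1522]
tool_rot: [0.554, -0.551, 0.44, -0.443]
force: [0.5, -0.2, -0.9]
opening: 0.376
```

```bash
python3 rel.py .4821 -.0617 .135
```

```text
t 19.225 pos [0.5479 0.0733 0.1522] jaw deg 12.74 knobframe rad 1.4735 shift [ 1.171  0.168 -0.941] down [ 0.006  0.    -1.   ] j7 -0.13 F [ 0.5 -0.2 -0.9] M [-0.03 -0.03  0.  ] op 0.376
```

Emit:
{"name": "step_arm", "arguments": {"deltas": [[0.5,0,-0.4,0],[1,0,-0.8,0],[1,0,-0.8,0]], "claw": -1}}

```text
t: 19.6
position: [0.4884, -0.0472, 0.1484]
tool_rot: [-0.55, 0.552, -0.443, 0.444]
force: [-0.1, 0.0, -0.2]
opening: 0.002
```

Emit:
{"name": "step_arm", "arguments": {"deltas": [[0.17,0,-0.14,0],[0.17,0,-0.14,0],[0.17,0,-0.14,0]]}}

```text
t: 19.98
position: [0.4808, -0.0609, 0.1484]
tool_rot: [0.553, -0.552, 0.441, -0.441]
force: [-0.1, 0.5, 0.5]
opening: -0.0
```

```bash
python3 - <<'E'
from h import *
from rel import rel
rel(.4821,-.0617,.11)
a=optics.camera("top")[180:260,220:330]; b=optics.camera("side")[150:240,240:340]
cv2.imwrite("pics/c4.png",np.hstack([cv2.resize(a,(412,300),interpolation=2),cv2.resize(b,(333,300),interpolation=2)]))
E
```

```text
t 19.975 pos [ 0.4808 -0.0609  0.1484] jaw deg 12.8 knobframe rad 1.4724 shift [0.011 0.384 0.011] down [ 0.001  0.    -1.   ] j7 0.2 F [-0.1  0.5  0.5] M [ 0.01 -0.01 -0.04] op -0.0
```

View pics/c4.png

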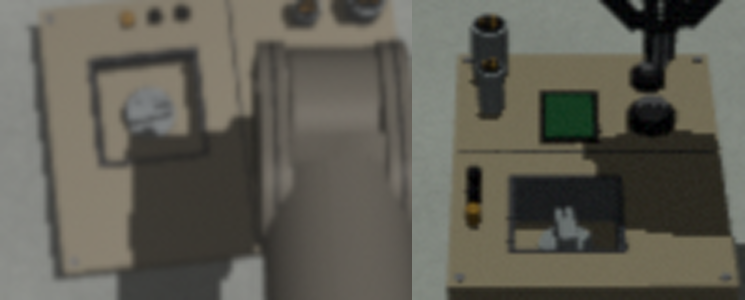

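The view shows the knob bar turned by about 75° (around (150,112) in the left half) and the shut fingers over the large button (about (650,110) in the right half). Descending.

Emit:
{"name": "step_arm", "arguments": {"deltas": [[0.01,0.15,0.01,0],[0.01,0.3,0.01,0],[0.01,0.41,0.01,0],[0.01,0.41,0.01,0]]}}

```text
t: 20.58
position: [0.4807, -0.0626, 0.106]
tool_rot: [-0.552, 0.553, -0.442, 0.441]
force: [-0.1, -0.3, 0.2]
opening: -0.002
```

Emit:
{"name": "step_arm", "arguments": {"deltas": [[0,0.02,0,0],[0,0.04,0,0],[0,0.06,0,0],[0,0.06,0,0]]}}

```text
t: 21.08
position: [0.4817, -0.0629, 0.1014]
tool_rot: [0.552, -0.552, 0.441, -0.442]
force: [0.1, -0.1, 1.8]
opening: 0.0
```

```bash
python3 rel.py .4821 -.0617 .096
```

```text
t 21.075 pos [ 0.4817 -0.0629  0.1014] jaw deg 12.74 knobframe rad 1.4735 shift [-0.011  0.054  0.006] down [ 0.001 -0.    -1.   ] j7 0.16 F [ 0.1 -0.1  1.8] M [-0.05  0.02 -0.02] op 0.0
```

Just touching at 0.1014. Pressing on to the stop.

Emit:
{"name": "step_arm", "arguments": {"deltas": [[0,0.02,0,0],[0,0.04,0,0],[0,0.05,0,0],[0,0.05,0,0]]}}

```text
t: 21.58
position: [0.4817, -0.0629, 0.0963]
tool_rot: [0.552, -0.552, 0.441, -0.442]
force: [0.5, -0.7, 3.4]
opening: 0.003
```

Emit:
{"name": "step_arm", "arguments": {"deltas": [[0,0.01,0,0],[0,0.01,0,0],[0,0.01,0,0]]}}

```text
t: 21.95
position: [0.4818, -0.0629, 0.096]
tool_rot: [0.552, -0.552, 0.441, -0.442]
force: [-3.0, -0.6, 12.5]
opening: -0.005
```

Bottomed (12.5 N, over the 5 N spring). Letting go and backing off.

Emit:
{"name": "step_arm", "arguments": {"deltas": [[0,-0.1,0,0],[0,-0.3,0,0],[0,-0.6,0,0],[0,-0.9,0,0],[0,-0.9,0,0]]}}

```text
t: 22.58
position: [0.4824, -0.0628, 0.1871]
tool_rot: [0.553, -0.552, 0.44, -0.442]
force: [-0.6, -0.7, -0.5]
opening: 0.002
```

Emit:
{"name": "step_arm", "arguments": {"deltas": [[0.4,0,-0.4,0],[0.8,0,-0.8,0],[0.8,0,-0.8,0],[0.8,0,-0.8,0]]}}

```text
t: 23.08
position: [0.4208, -0.158, 0.1846]
tool_rot: [-0.552, 0.552, -0.442, 0.441]
force: [0.5, 1.1, 0.1]
opening: 0.003
```

```bash
python3 - <<'E'
from h import *
from rel import rel
rel(.4821,-.0617,.11)
a=optics.camera("top")[170:260,220:350]; b=optics.camera("side")[140:250,230:350]
cv2.imwrite("pics/c5.png",np.hstack([cv2.resize(a,(433,300),interpolation=2),cv2.resize(b,(327,300),interpolation=2)]))
E
```

```text
t 23.075 pos [ 0.4208 -0.158   0.1846] jaw deg 12.73 knobframe rad 1.4736 shift [-0.804  0.746  0.81 ] down [-0.001  0.001 -1.   ] j7 0.48 F [0.5 1.1 0.1] M [-0.02 -0.03 -0.02] op 0.003
```

View pics/c5.png

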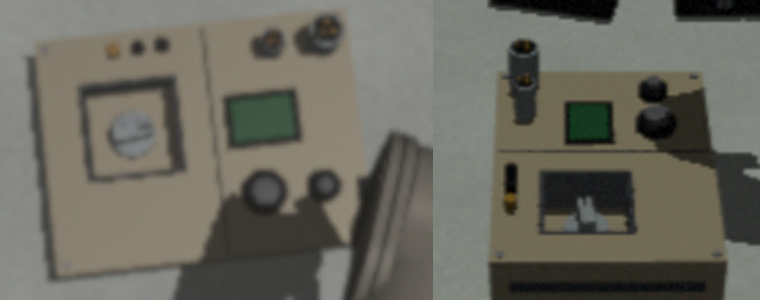

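The final view shows the knob turned (bar at about (132,133) on the left), both buttons up (about (265,190) and (323,185)), the cans in place, and the arm clear. Handing in.

```bash
python3 -c "
from station import arm
print(arm.sign_off())"
```

```text
the job is handed in; nothing more can be done
None
```

I turned the knob to its next notch and pressed and released the large button. I handed the job in at about 23 s of the allowed 61 s; sign-off gives no verdict.

- **Knob:** I gripped it, pressed it about 7 mm down (about 12 N) and turned it to 0.78 rad. I then loosened the fingers and turned it the rest of the way under the ledge in 0.05 rad steps. It popped up against the fingertips with the tool at 1.475 rad. Allowing for finger slack, I estimate the notch at about 1.34 rad. Following it up, the skirt was back at its raised height (contact at 46 mm, against 42 mm under the ledge). The largest twist I read was about 0.2 N m.
- **Large button:** it touched at about 101.5 mm and bottomed at 96 mm with 12.5 N, then I let it go and moved the arm clear.
- **Last checks:** the final pictures show the knob turned, both buttons looking up and the cans in place, with the arm clear and wrist force about 1 N. The pictures are too coarse to measure the 1 mm and 1.5 mm limits. That the knob is up rests on the touch reading, and that the button is up rests on its spring.
- **Disagreements:** the vision networks gave several wrong matches, such as the small can at the knob. I fitted the tester's pose to hand-picked points instead, which left residuals of up to about 1.7 pixels. The first closing of the fingers met no side force, so that pose was good.

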